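# Close the fogging pump's water filter and turn the water on

### The arm

A 6-joint arm with a two-finger parallel gripper is mounted at the origin on the work surface. World frame = base frame: x ahead of the robot, y to its left, z up, the work surface at z = 0. Lengths are in m, angles in rad, forces in N, time in s.
With the tool pointing down it reaches from about 0.325 to 0.775 m from the base axis. Payload 9.3 kg.
Tool frame: the origin (TCP) lies midway between the tips of the shut fingers; the grasp point (between the pads) lies 19 mm behind it; z points along the fingers, y is the line along which they close (so a half turn about z gives the same grasp; the last joint's range is limited). The gripper opens to 85 mm and grips with 20 to 120 N. Pads are 22 mm wide; open, the fingers measure 114 mm over their backs; the gripper's body (76 mm by 85 mm) begins 54 mm behind the grasp point. The pads swing forward as they close: fully open they stand 13 mm farther back than shut.
Start: joints at [1.165, 0.259, 0.021, 1.334, 0, 1.418], TCP at [0.138, 0.533, 0.231] pointing down, gripper open.
Joint ranges: [-3.04, 3.04], [-0.91, 1.82], [-1.04, 1.36], [-1.92, 1.95], [-1.52, 1.45], [-3.14, 3.14]. Speed limits (rad/s): [2.22, 2.22, 2.79, 3.14, 3.14, 3.14].

### API

Orientations are given as a unit quaternion [w, x, y, z].
In Python, from cell import ctrl gives the robot as it stands. The module is installed in compiled form; this text tells all that it offers.
- The arm moves only by the tool send_rows, never from a script. Its arguments are lists of equal length, an entry for each row: "slide": the shift along the tool's x, y, z in mm, a list of three; "turn": the turn about the tool's z in rad; "gripper": the finger opening in mm, from 0 to 85.4. A call has 1 to 12 rows; each row is the pose to reach, as a shift and turn from the pose commanded when the call began, along the tool's axes at that moment; what a row does not reach only later rows make up. A row lasts 1/8 s, in which the tool goes at most 62.5 mm and 10.7 degrees, less where a joint would pass 70% of its speed; a pose out of reach is approached as far as the arm can. A call with a gripper value outside its range is refused whole. The fingers move at their own pace and stop on an object; "grip_force" is the grip in N (left out, the last holds). Time passes only in rows, so rows that repeat a pose let the fingers close. It gives the time, the measured TCP pose, the force, the opening and the grip force at its end, in the units of the state.
- ctrl.state(): the state, without advancing time (a new reading comes with each control period).
- ctrl.capture(name): name is "side" or "top"; returns a dict with "color" (384x512x3 uint8, red, green, blue), "z_map" (384x512 float32, m along the optical axis (not along the pixel's ray), 0 where there is no reading), "camera_matrix" (3x3 intrinsics, pixels), "view" (4x4, takes a point from world to camera coordinates). Camera axes: x right, y down, z forward; pixel columns grow to the right and rows downward; lengths in m; the calibration is good to about 2 mm. A picture is of the moment at which its call begins.
- ctrl.finish_job(): hands the job in; it is judged then, once.
The state is a dict: "clock": time; "joints": joint angles; "dq": joint speeds; "effort": joint torques, N m; "ee_pos": TCP position; "orientation": TCP orientation; "contact_force": force on the tool from outside, world axes, zero at the start; "moment": the same for the moment, N m; "opening": opening from 0.0 (shut) to 1.0 (fully open); "finger_force": force on a finger pad.
Only numpy, scipy, OpenCV 4.12 (cv2) and the standard library are available. Lean on these libraries where they do the work, as an engineer would, in place of code of your own. Each camera call takes 0.05 s, during which the arm holds its last target. There are 200 camera calls.

### The job

The filter of the cheese room's fogging pump has been cleaned: pick up its loose cap, set it on the filter head, press it down against the spring and turn it a quarter turn clockwise until it clicks home, with its grip bar in line with the inlet pipe. Only when the cap is locked, swing the inlet valve's lever fully open, in line with the pipe. Let go of everything and leave the other things on the bench where they are.

Things in the scene. Friction and masses are not known exactly. Their poses are not given: they have to be found in the camera images.
- cap_bar (a point): Loose bayonet cap, grey plastic, about 0.15 kg, standing upright on its plug. Point: on the cap's axis, middle of the grip bar, 40 mm above the bench. z: cap's axis, up; x: along the bar. Bar 64 long (x), 14 thick (y), 22 high (11 above to 11 below this point), standing on a round flange 86 in diameter. The cap is the same after half a turn.
- cap_flange (a point): Centre of the underside of the cap's flange, 18 mm below cap_bar; the flange is 7 thick. Below it hangs the plug: 49 in diameter, 22 long, foot chamfered 3 mm. A thin skirt hangs 8 mm below the flange's rim and passes outside the filter head.
- cap_lug (a point): Middle of one of the plug's two opposite lugs, 24.5 mm from the axis under one end of the grip bar (the other lies under the other end). Each lug is 11 wide, 6 high and reaches 31 mm from the axis; tops 11 mm, undersides 17 mm below the flange's underside.
- head (a point): Filter head, fixed: open top of the upright grey round filter (77 in diameter) on the steel skid. Point: centre of the flat top rim, 135 mm above the bench. z up; the inlet pipe leaves along +y, the outlet along +x. Bore 53 in diameter. Cap LOCKED: bar along y, in line with the inlet pipe, sprung up with the flange's underside 6 mm and cap_bar 24 mm above this point.
- entry_slot (a point): Middle of one of the two opposite entry slots in the rim (the other is half a turn round), 30 mm from the head's axis, 85 degrees counter-clockwise (from above) of the head's +y: the bar then lies across the inlet pipe. Axes as the head's. Slots reach 33 mm from the axis; lugs have 7 degrees of play each way. The cap cannot turn counter-clockwise from here.
- catch (a point): On the rim above one of the two catches, 30 mm from the head's axis along +y. With the flange pressed to less than 3 mm above the rim (resting on it is fine) the lugs pass under the track's roof and turn 85 degrees clockwise from the slots to here; a solid stop is 4 degrees farther. Let up here, they spring up into the catches (4 degrees of play each way).
- element (a joint): How far the white filter element in the bore is pressed down on its spring (m): 0 free, its flat top 6 mm below the rim. The plug's foot meets it when the flange's underside is 16 mm above the rim. It reads about 0.010 with the cap locked, 0.016 with the flange down on the rim. Spring 500 N/m, 4 N at 0, 12 N at 0.016, less the weights.
- inlet_valve (a joint): Angle of the inlet ball valve's lever about its upright stem: 0 = shut, lever across the pipe (head's +x); grows counter-clockwise seen from above; stop at 1.571 = fully open, lever in line with the pipe, pointing away from the filter (head's +y). It stays where it is left; turning takes about 4 N at the sleeve.
- valve_stem (a point): On the axis of the valve's stem at the lever's mid-height, 99 mm above the bench, 150 mm from the filter's axis along the head's +y. Axes as the head's. Below lie the brass valve and the 22 mm pipe, axis 55 mm above the bench (pipe's top at 66 mm, valve's at 74 mm).
- lever_grip (a point): Middle of the black sleeve of the valve's lever, 62 mm from the stem's axis; x points along the lever, away from the stem; z up. The sleeve is 62 long (30 to 92 mm from the stem's axis), 22 wide, 11 high; free space all round it.
- grease_tin: Bystander: a closed aluminium tin 69 in diameter, 38 high, near the cap. Leave alone. Origin: centre of its underside.
- cheese: Bystander: a small cheese wheel 144 in diameter, 52 high, on the bench at the left. Leave alone. Origin: centre of its underside.
- brush: Bystander: a rind brush 190 x 50 x 34 lying at the far right of the work. Leave alone. Origin: centre of its underside.
- logger: Bystander: a white climate display 100 wide and about 80 high standing at the left of the work. Leave alone. Origin: centre of its underside.
Mind the look-alikes: they are no part of the job. What is shaped like the part that bears cap_bar but brown is not meant.

How it is judged:
On the way:
1. the cap is locked home in the filter head, the inlet valve still shut (horizontal distance between cap_bar and head below 0.004 m and z of cap_bar in the frame of head between 0.0222 and 0.0262 m and angle between cap_bar's own z axis and vertical below 0.1 rad and angle between the x axis of cap_bar and the y axis of head, either way round below 0.14 rad and value of joint inlet_valve below 0.3 rad), for 0.3 s.
At the end, for the whole second after the job is handed in: The cap sits locked in the filter head: axis within 4 mm of the head's, upright within 0.1 rad, grip bar in line with the inlet pipe within 0.14 rad, sprung up into its catches (cap_bar 22.2 to 26.2 mm above the head's rim); the inlet valve's lever is past 1.45 rad; all at rest (horizontal distance between cap_bar and head below 0.004 m and z of cap_bar in the frame of head between 0.0222 and 0.0262 m and angle between cap_bar's own z axis and vertical below 0.1 rad and angle between the x axis of cap_bar and the y axis of head, either way round below 0.14 rad and value of joint inlet_valve above 1.45 rad and linear speed of cap below 0.02 m/s and velocity of joint inlet_valve between -0.05 and 0.05 rad/s); the robot touches nothing.
It fails at once if the inlet valve is opened (past 0.35 rad) while the cap is not locked (value of joint inlet_valve above 0.35 rad and not (horizontal distance between cap_bar and head below 0.004 m and z of cap_bar in the frame of head between 0.0222 and 0.0262 m and angle between cap_bar's own z axis and vertical below 0.1 rad and angle between the x axis of cap_bar and the y axis of head, either way round below 0.14 rad)).
It fails at once if a bystander is shifted by more than 30 mm (distance of any of grease_tin, cheese, brush, logger from where it was at the start of the episode above 0.03 m).
It also fails if it takes over 56 s, if anything falls off the work surface, if the arm or the gripper's body presses on something with over 40 N, if the wrist force passes 120 N, or if a joint passes its speed limit or range.

## Working session

There is one attempt and no reset: what is moved stays moved. The work goes in short steps, Python scripts to look and compute and a tool call to move; the robot and the scene stay as the last step left them, time stands still between calls to the robot, and variables do not carry over. Pictures are saved under pics/ and viewed, at most 10 in all, crops included, and the job is handed in when it is done.

Besides the shell and the picture viewer there is one more tool, called after "Request:" as a command line: name --pt "numbers of a row" for each row, then --argument value for the rest. send_rows: Moves the arm, as the interface text tells. Its arguments: {"type":"object","properties":{"slide":{"type":"array"},"turn":{"type":"array"},"gripper":{"type":"array"},"grip_force":{"type":"number"}},"required":["slide","turn","gripper"]}

```bash
mkdir -p pics; cat > h.py <<'E'
import numpy as np, cv2
from cell import ctrl
def cap(n):
    c=ctrl.capture(n); np.savez(f'{n}.npz',**c); return c
def world(c,u,v,z=None):
    K=c['camera_matrix'];V=np.linalg.inv(c['view'])
    r=np.linalg.inv(K)@[u,v,1.]
    if z is None: p=r*c['z_map'][int(round(v)),int(round(u))]; return (V@[*p,1])[:3]
    d=V[:3,:3]@r;o=V[:3,3]; return o+d*(z-o[2])/d[2]
def cloud(c):
    Z=c['z_map'];v,u=np.indices(Z.shape);K=c['camera_matrix']
    r=np.stack([u,v,np.ones_like(u)],-1)@np.linalg.inv(K).T*Z[...,None]
    V=np.linalg.inv(c['view']); return r@V[:3,:3].T+V[:3,3]
E
python3 - <<'E'
from h import *
for n in('top','side'):
    c=cap(n); cv2.imwrite(f'pics/{n}0.png',cv2.resize(c['color'][...,::-1],(800,600)))
    print(n,c['camera_matrix'][0,0],np.linalg.inv(c['view'])[:3,3].round(3),np.linalg.inv(c['view'])[:3,:3].round(2).tolist())
print(ctrl.state())
E
```

```text
top 365.56740599081866 [0.459 0.034 1.258] [[0.03, -1.0, 0.09], [-1.0, -0.03, 0.01], [-0.01, -0.09, -1.0]]
side 379.3030314444604 [ 0.15  -1.142  0.79 ] [[0.95, -0.17, 0.27], [-0.32, -0.46, 0.83], [-0.02, -0.87, -0.49]]
{'clock': 0.1, 'joints': array([1.16538537e+00, 2.59156604e-01, 2.08538756e-02, 1.33370049e+00,
       5.17016298e-05, 1.41820170e+00]), 'dq': array([-2.15136146e-03,  1.04130623e-04,  1.11150620e-03,  9.12299310e-04,
        5.90686358e-04,  2.12891141e-05]), 'effort': array([ 5.70239077e-03, -5.56694233e+01,  3.45070803e+01,  1.16866536e-02,
       -1.27512594e-04, -6.72093805e-06]), 'ee_pos': array([0.13746356, 0.53229703, 0.23072176]), 'orientation': array([-1.91038037e-04,  1.26071777e-01,  9.92020938e-01, -5.72990300e-04]), 'contact_force': array([-0.22020838,  0.30988531,  0.32030705]), 'moment': array([ 0.03888539, -0.02165185,  0.01886657]), 'finger_force': 0.0, 'opening': 1.0025372493054308}
```

View pics/top0.png

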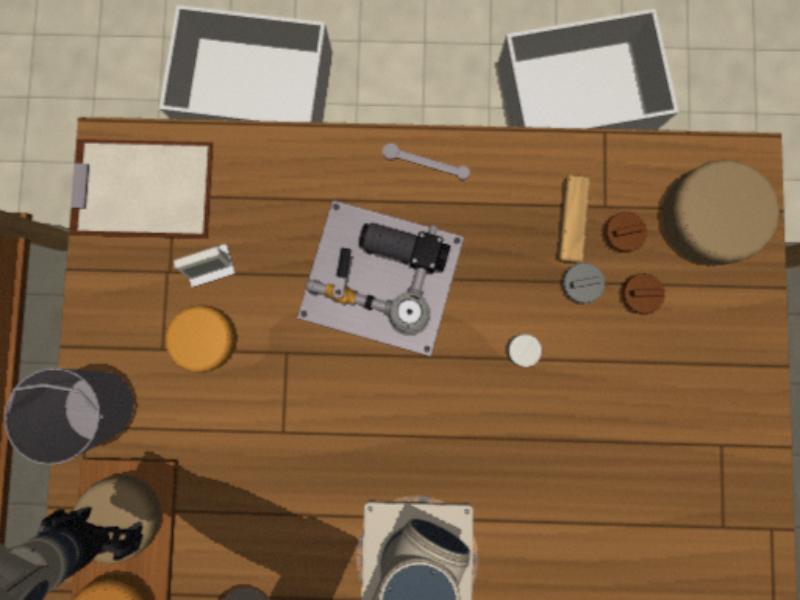

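View pics/side0.png

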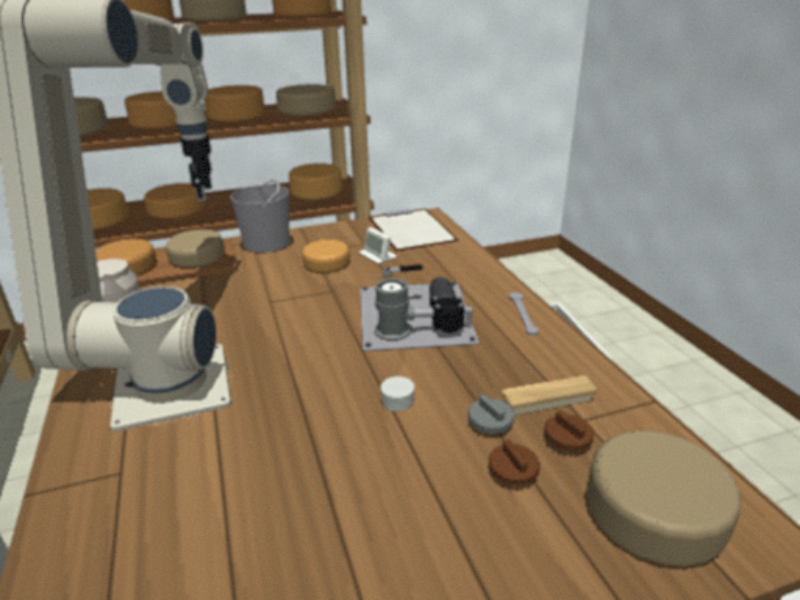

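The top view shows the grey cap at (584,284). The look-alikes are the brown caps at (627,231) and (643,294), plus the tin at (525,350). The filter head is at (409,311), the inlet pipe runs to (315,287), and the lever sleeve is at (345,262). I choose the grey cap and will check it in a close crop.

```bash
python3 - <<'E'
from h import *
c=dict(np.load('top.npz')); P=cloud(c); k=.64
im=c['color'][...,::-1]
a=cv2.resize(im[155:210,335:445],None,fx=7,fy=7,interpolation=cv2.INTER_CUBIC)[:,:]
b=cv2.resize(im[150:215,190:290],(770,500),interpolation=cv2.INTER_CUBIC)
cv2.imwrite('pics/capcrop.png',a); cv2.imwrite('pics/headcrop.png',b)
def reg(u0,u1,v0,v1,lo,hi):
    Q=P[v0:v1,u0:u1].reshape(-1,3); return Q[(Q[:,2]>lo)&(Q[:,2]<hi)]
def rect(Q):
    r=cv2.minAreaRect((Q[:,:2]*1000).astype(np.float32)); return np.round(r[0],1),np.round(r[1],1),round(r[2],1)
Q=reg(355,393,162,200,.020,.06); print('cap',len(Q),rect(Q),np.median(Q[:,2]),cv2.minEnclosingCircle((Q[:,:2]*1000).astype(np.float32)))
B=reg(355,393,162,200,.041,.06); print('bar',len(B),rect(B),B.mean(0),np.linalg.svd(B[:,:2]-B[:,:2].mean(0))[2][0])
H=reg(240,285,180,222,.128,.15); print('head',len(H),rect(H),np.median(H,0),cv2.minEnclosingCircle((H[:,:2]*1000).astype(np.float32)))
L=reg(205,232,155,190,.09,.12); print('lever',len(L),rect(L),L.mean(0))
T=reg(318,352,210,240,.03,.06); print('tin',rect(T))
for u,v in((409,311),(342,295),(345,262),(315,287),(345,250),(345,275)): print(u,v,world(c,u*k,v*k).round(4))
E
```

```text
cap 626 (array([ 605. , -341.3]), array([113.4,  87.9]), 7.7) 0.029344663592649423 ((605.742919921875, -329.8338317871094), 62.45146179199219)
bar 84 (array([ 593.1, -342.8]), array([13.9, 62.6]), 12.9) [ 0.59274162 -0.3417926   0.05064313] [ 0.22703434 -0.97388675]
head 324 (array([516.3,  33.4]), array([74. , 73.9]), 46.4) [0.51407711 0.03315652 0.13348445] ((515.7330322265625, 32.639122009277344), 38.140708923339844)
lever 204 (array([594.5, 171.7]), array([ 21.9, 100. ]), 83.4) [0.59475149 0.17163402 0.10299413]
tin (array([ 444.7, -214.4]), array([66.1, 66.7]), 1.4)
409 311 [0.5167 0.0309 0.1252]
342 295 [0.5493 0.1715 0.0698]
345 262 [0.6145 0.164  0.1025]
315 287 [0.5653 0.2299 0.0617]
345 250 [0.6393 0.1649 0.1021]
345 275 [0.5883 0.1635 0.0981]
```

View pics/capcrop.png

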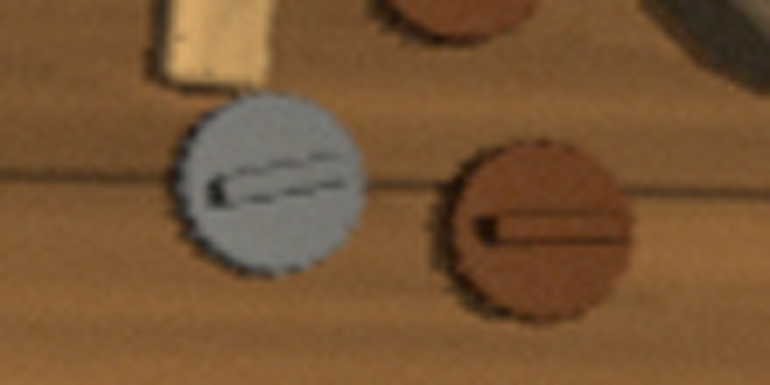

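View pics/headcrop.png

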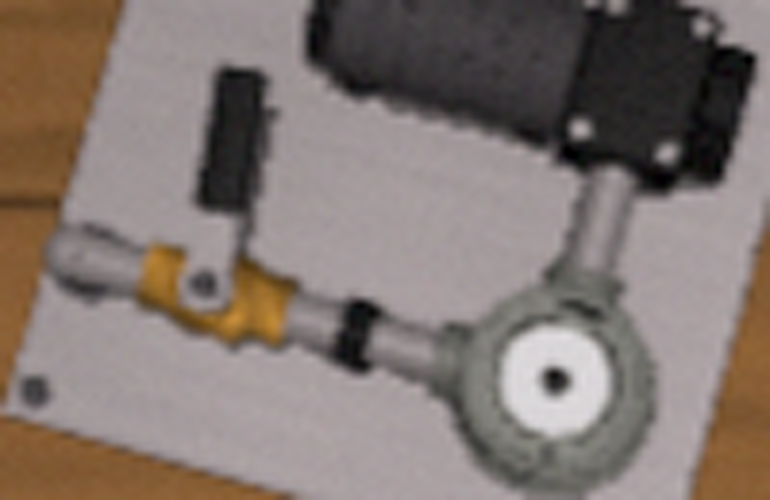

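```bash
python3 - <<'E'
from h import *
from scipy.optimize import least_squares
c=dict(np.load('top.npz')); P=cloud(c)
S=P[125:232,185:302].reshape(-1,3)
S0=S[(S[:,2]>.004)&(S[:,2]<.2)]; print(np.percentile(S[:,2],[1,10,30,50]))
m=((P[...,2]>.005)&(P[...,2]<.2)).astype(np.uint8); m[:125]=0;m[232:]=0;m[:,:185]=0;m[:,302:]=0
Q=P[m>0]; print('skid',cv2.minAreaRect((Q[:,:2]*1000).astype(np.float32)))
def reg(u0,u1,v0,v1,lo,hi):
    Q=P[v0:v1,u0:u1].reshape(-1,3); return Q[(Q[:,2]>lo)&(Q[:,2]<hi)]
# head: outer/inner rim by area fit
H=reg(240,285,180,222,.1305,.15)
f=lambda p:np.mean((np.hypot(*(H[:,:2]-p[:2]).T)-(38.5+26.5)/2000)**2)
def cst(p):
    r=np.hypot(*(H[:,:2]-p).T); return np.maximum(r-.0385,0)+np.maximum(.0265-r,0)
print('head',len(H),least_squares(cst,[.515,.033]).x,np.median(H[:,2]))
# pipe top ridge
Q=reg(195,262,175,210,.060,.075); 
print('pipe',len(Q),Q[:,:2].mean(0),np.linalg.svd(Q[:,:2]-Q[:,:2].mean(0))[2][0])
L=reg(205,232,155,190,.094,.12); print('lev',len(L),cv2.minAreaRect((L[:,:2]*1000).astype(np.float32)),np.linalg.svd(L[:,:2]-L[:,:2].mean(0))[2][0])
C=reg(350,395,160,200,.024,.034); 
g=np.stack(np.meshgrid(np.arange(.55,.65,.001),np.arange(-.39,-.29,.001),indexing='ij'),-1).reshape(-1,2)
n=[(np.hypot(*(C[:,:2]-p).T)<.043).sum() for p in g]; n=np.array(n); print('flange',g[n>=n.max()].mean(0),n.max())
B=reg(355,393,162,200,.044,.06);print('bar',cv2.minAreaRect((B[:,:2]*1000).astype(np.float32)),B.mean(0))
E
```

```text
[-0.00517327 -0.00198069  0.0010683   0.00562882]
skid ((595.6425170898438, 99.04954528808594), (367.7088623046875, 404.56182861328125), 1.3004481792449951)
head 259 [0.51364501 0.02810733] 0.1343386184929154
pipe 351 [0.54718075 0.15657905] [0.22372066 0.97465331]
lev 204 ((594.4951782226562, 171.70155334472656), (21.917436599731445, 99.98243713378906), 83.43077087402344) [-0.9904641   0.13777109]
flange [ 0.593 -0.344] 399
bar ((593.0667724609375, -342.814453125), (13.869939804077148, 62.58354568481445), 12.948949813842773) [ 0.59277492 -0.3421523   0.05074965]
```

The close crop confirms it: grey flange with the bar centred at crop (275,182), just clear of the brush end. In the head crop, the element's centre is at (556,380), the stem screw at (204,284), and the lever sleeve runs from (240,75) to (222,205). Next I refine the head position with both cameras.

```bash
python3 - <<'E'
from h import *
c=dict(np.load('top.npz')); s=dict(np.load('side.npz'))
f=lambda x,y:(190+(x+.5)/7.7-.5,150+(y+.5)/7.692-.5)
print('elem',world(c,*f(556,380),.129),'hole->z',world(c,*f(556,380)))
print('rim',world(c,*f(557,388),.135)); st=world(c,*f(204,284),.105); print('stem',st)
for q in((240,70),(222,208)): print('sleeve',world(c,*f(*q),.104))
# white element centroid
im=c['color'].astype(int); m=(im[180:222,240:285].min(-1)>170); v,u=np.nonzero(m); print(len(u),u.mean()+240,v.mean()+180,world(c,u.mean()+240,v.mean()+180,.129))
i2=s['color'].astype(int); m=(i2[175:200,235:265].min(-1)>170); v,u=np.nonzero(m); print('side elem',len(u),world(s,u.mean()+235,v.mean()+175,.129))
P=cloud(s); Q=P[170:200,230:270].reshape(-1,3);Q=Q[(Q[:,2]>.131)&(Q[:,2]<.14)];print('side rim',len(Q),cv2.minEnclosingCircle((Q[:,:2]*1000).astype(np.float32)),np.median(Q,0))
P=P[245:295,290:340].reshape(-1,3);B=P[(P[:,2]>.044)&(P[:,2]<.058)];print('side bar',len(B),cv2.minAreaRect((B[:,:2]*1000).astype(np.float32)),B.mean(0))
E
```

```text
elem [0.5166817  0.03088711 0.129     ] hole->z [0.51687722 0.03087575 0.12517992]
rim [0.51318834 0.03042564 0.135     ]
stem [0.55372048 0.17660454 0.105     ]
sleeve [0.64327649 0.16501961 0.104     ]
sleeve [0.58549651 0.17043333 0.104     ]
140 261.5285714285714 199.04285714285714 [0.51642767 0.0316353  0.129     ]
side elem 47 [0.51668636 0.02700837 0.129     ]
side rim 74 ((512.5684814453125, 27.745864868164062), 39.10792922973633) [0.51508102 0.02084733 0.13247744]
side bar 158 ((585.4461059570312, -410.88519287109375), (182.7396697998047, 31.484294891357422), 83.56398010253906) [ 0.58150558 -0.41154089  0.04852521]
```

```bash
cat >> h.py <<'E'
def go(x,y,z,th):
    "slide (mm) and turn to reach TCP xyz with the tool's y axis at world angle th (deg)"
    from scipy.spatial.transform import Rotation as R
    s=ctrl.state();w,a,b,g=s['orientation'];M=R.from_quat([a,b,g,w]).as_matrix()
    t0=np.degrees(np.arctan2(M[1,1],M[0,1])); d=(th-t0+180)%360-180
    print('clk',round(s['clock'],2),'at',s['ee_pos'].round(4),'th',t0.round(2),'slide',(M.T@(np.array([x,y,z])-s['ee_pos'])*1000).round(1),'turn',np.radians(-d).round(3),'tilt',M[:2,2].round(4))
E
python3 -c "
from h import *
go(.593,-.343,.12,13)"
```

```text
clk 0.1 at [0.1375 0.5323 0.2307] th 75.51 slide [-660.  -733.4  111.4] turn 1.091 tilt [-0.0005 -0.0011]
```

Request:
send_rows --pt "-40 -45 0" --pt "-80 -90 0" --pt "-120 -134 0" --pt "-160 -178 0" --pt "-200 -222 0" --pt "-240 -267 0" --pt "-280 -311 0" --pt "-320 -356 0" --pt "-360 -400 0" --pt "-400 -444 0" --pt "-440 -489 0" --pt "-480 -533 0" --turn '[0.1, 0.2, 0.3, 0.4, 0.5, 0.6, 0.7, 0.8, 0.9, 1.0, 1.09, 1.09]' --gripper '[40, 40, 40, 40, 40, 40, 40, 40, 40, 40, 40, 40]' --grip_force 60

```text
clock: 1.6
ee_pos: [0.4694, -0.1057, 0.2311]
orientation: [-0.0, 0.623, 0.782, 0.0]
contact_force: [0.7, 0.7, 0.8]
opening: 0.468
finger_force: 0.0
```

```bash
python3 -c "
from h import *
go(.593,-.343,.10,13)"
```

```text
clk 1.6 at [ 0.4694 -0.1057  0.2311] th 12.96 slide [-259.    67.2  131.1] turn -0.001 tilt [-0.0001  0.0002]
```

Request:
send_rows --pt "-52 13 10" --pt "-104 27 20" --pt "-156 40 40" --pt "-208 54 70" --pt "-259 67 100" --pt "-259 67 131" --pt "-259 67 131" --pt "-259 67 131" --turn '[0, 0, 0, 0, 0, 0, 0, 0]' --gripper '[40, 40, 40, 40, 40, 40, 40, 40]'

```text
clock: 2.6
ee_pos: [0.593, -0.3405, 0.1016]
orientation: [0.0, 0.622, 0.783, 0.0]
contact_force: [0.5, -0.1, 0.5]
opening: 0.469
finger_force: 0.0
```

```bash
python3 - <<'E'
from h import *
go(.593,-.343,.033,13)
c=cap('side')
cv2.imwrite('pics/s1.png',cv2.resize(c['color'][...,::-1][195:305,270:390],(720,660))[:600])
E
```

```text
clk 2.6 at [ 0.593  -0.3405  0.1016] th 13.09 slide [-2.4 -0.6 68.6] turn 0.002 tilt [ 0.0008 -0.0005]
```

View pics/s1.png

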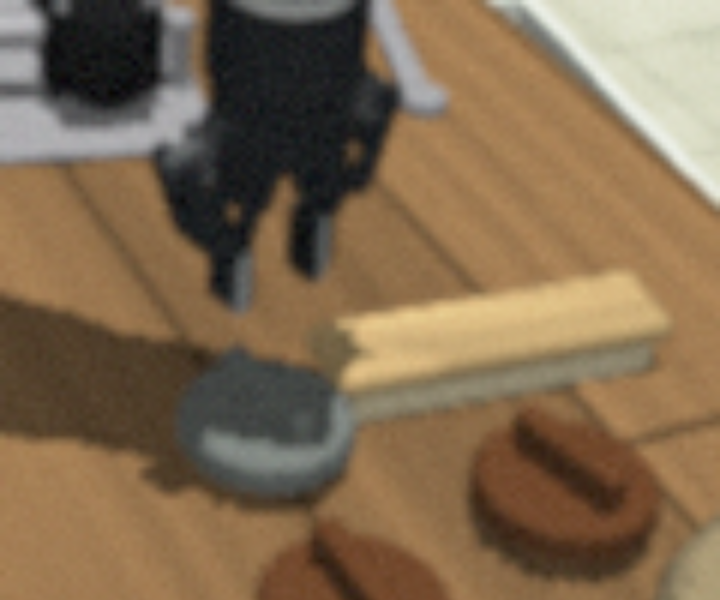

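The fingers are above the grey cap's bar, at crop (235,300) and (315,270). The brush end at (340,350) stays outside them, so I descend and close.

Request:
send_rows --pt "-2 0 20" --pt "-2 0 40" --pt "-2 0 58" --pt "-2 0 68" --pt "-2 0 68" --pt "-2 0 68" --pt "-2 0 68" --pt "-2 0 68" --pt "-2 0 68" --pt "-2 0 68" --turn '[0, 0, 0, 0, 0, 0, 0, 0, 0, 0]' --gripper '[40, 40, 40, 40, 40, 5, 5, 5, 5, 5]' --grip_force 60

```text
clock: 3.9
ee_pos: [0.5938, -0.3431, 0.0336]
orientation: [0.001, 0.622, 0.783, 0.0]
contact_force: [-0.2, 0.1, 5.6]
opening: 0.145
finger_force: 59.5
```

Request:
send_rows --pt "0 0 -15" --pt "0 0 -40" --pt "0 0 -80" --pt "0 0 -120" --pt "0 0 -160" --pt "0 0 -200" --pt "0 0 -200" --turn '[0, 0, 0, 0, 0, 0, 0]' --gripper '[5, 5, 5, 5, 5, 5, 5]'

```text
clock: 4.78
ee_pos: [0.5941, -0.3433, 0.2369]
orientation: [0.003, 0.622, 0.783, 0.0]
contact_force: [0.3, 0.3, -2.6]
opening: 0.149
finger_force: 58.6
```

```bash
python3 -c "
from h import *
go(.5165,.031,.2,71.2); print(ctrl.state()['opening'],ctrl.state()['contact_force'])"
```

```text
clk 4.78 at [ 0.5941 -0.3433  0.2369] th 13.07 slide [382.3   8.9  35. ] turn -1.015 tilt [ 0.0053 -0.004 ]
0.1493148844250216 [ 0.34778801  0.29686128 -2.57314682]
```

Request:
send_rows --pt "40 1 0" --pt "85 2 0" --pt "130 3 0" --pt "175 4 0" --pt "220 5 0" --pt "265 6 0" --pt "310 7 5" --pt "350 8 15" --pt "382 9 25" --pt "382 9 35" --pt "382 9 35" --pt "382 9 35" --turn '[-0.12, -0.24, -0.36, -0.48, -0.6, -0.72, -0.84, -0.95, -1.015, -1.015, -1.015, -1.015]' --gripper '[5, 5, 5, 5, 5, 5, 5, 5, 5, 5, 5, 5]'

```text
clock: 6.28
ee_pos: [0.5159, 0.0306, 0.1974]
orientation: [0.0, 0.164, 0.986, -0.0]
contact_force: [-0.3, -0.2, -1.0]
opening: 0.146
finger_force: 58.7
```

```bash
python3 - <<'E'
from h import *
go(.5165,.031,.19,71.2)
s=cap('side');t=cap('top')
def proj(c,p):
    q=c['view']@[*p,1]; q=c['camera_matrix']@q[:3]; return q[:2]/q[2]
e=ctrl.state()['ee_pos']; fl=e-[0,0,.0116]
a=cv2.resize(s['color'][...,::-1][135:225,205:295],(600,600),interpolation=cv2.INTER_CUBIC)
print('side flange-under proj in crop',[(proj(s,p)-[205,135])*6.667 for p in (fl,[.5165,.031,.135])])
print('top', proj(t,fl))
cv2.imwrite('pics/s2.png',a)
b=cv2.resize(t['color'][...,::-1][170:230,230:300],(700,600),interpolation=cv2.INTER_CUBIC)
cv2.imwrite('pics/t2.png',b)
E
```

```text
clk 6.28 at [0.5159 0.0306 0.1974] th 71.13 slide [-0.4  0.6  7.4] turn -0.001 tilt [-0.     -0.0002]
side flange-under proj in crop [array([295.04998653, 227.39995326]), array([298.1427142 , 310.09823592])]
top [261.94042096 198.20570786]
```

View pics/s2.png

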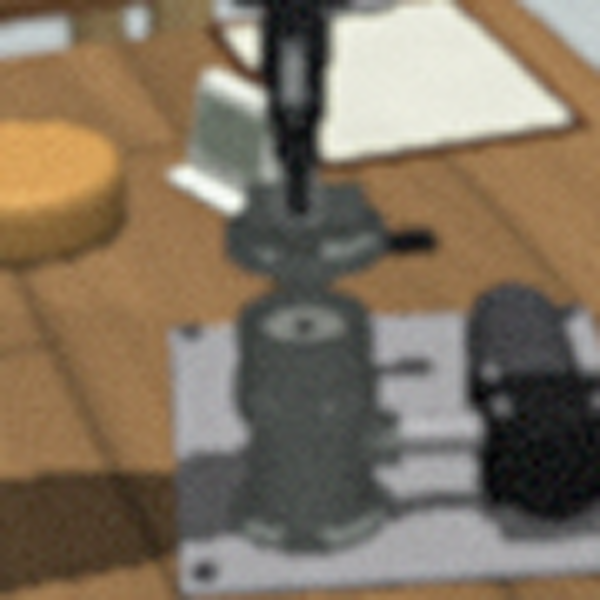

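View pics/t2.png

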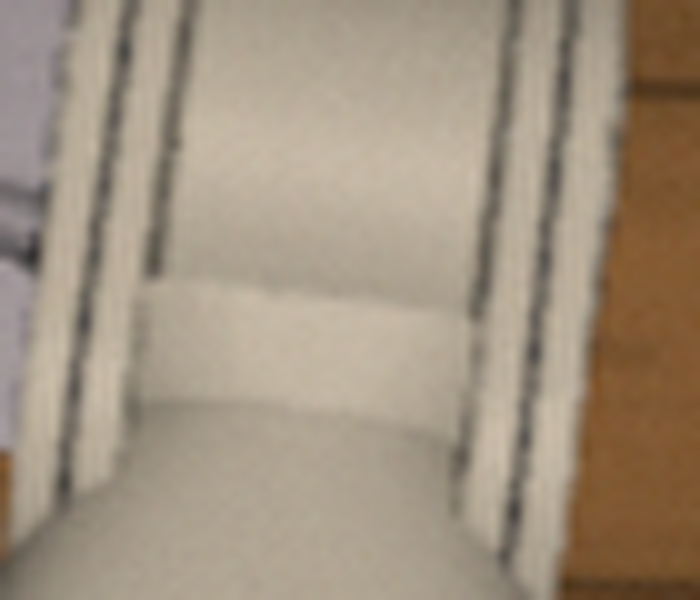

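The side crop shows the cap held level, its flange spanning columns 228 to 385 (centre 306). The rim spans 237 to 378 (centre 307), so the two are aligned within about 1 mm. In the top view the arm hides everything. I lower it, watching the force.

Request:
send_rows --pt "0 0.5 10" --pt "0 0.5 20" --pt "0 0.5 28" --pt "0 0.5 31" --pt "0 0.5 33" --pt "0 0.5 33" --turn '[0, 0, 0, 0, 0, 0]' --gripper '[5, 5, 5, 5, 5, 5]'

```text
clock: 7.12
ee_pos: [0.5159, 0.0319, 0.1643]
orientation: [0.0, 0.163, 0.987, -0.0]
contact_force: [-0.7, 0.4, -1.3]
opening: 0.151
finger_force: 58.7
```

Request:
send_rows --pt "0 0 2" --pt "0 0 4" --pt "0 0 4" --turn '[0, 0, 0]' --gripper '[5, 5, 5]'

```text
clock: 7.5
ee_pos: [0.5159, 0.0319, 0.1605]
orientation: [0.0, 0.163, 0.987, -0.0]
contact_force: [-1.7, 0.1, 3.3]
opening: 0.144
finger_force: 59.3
```

Request:
send_rows --pt "0 0 2" --pt "0 0 4" --pt "0 0 6" --pt "0 0 6" --turn '[0, 0, 0, 0]' --gripper '[5, 5, 5, 5]'

```text
clock: 8.0
ee_pos: [0.5159, 0.0319, 0.1546]
orientation: [0.0, 0.163, 0.987, -0.0]
contact_force: [-2.5, 0.8, 6.4]
opening: 0.147
finger_force: 59.8
```

The slope is 0.5 N/mm, which is the spring, so the lugs are in their slots. I press on to the rim.

Request:
send_rows --pt "0 0 2" --pt "0 0 4" --pt "0 0 6" --pt "0 0 7.5" --pt "0 0 7.5" --turn '[0, 0, 0, 0, 0]' --gripper '[5, 5, 5, 5, 5]' --grip_force 80

```text
clock: 8.62
ee_pos: [0.5159, 0.0319, 0.1476]
orientation: [0.001, 0.163, 0.987, -0.0]
contact_force: [-3.6, 0.5, 9.8]
opening: 0.139
finger_force: 83.9
```

Request:
send_rows --pt "0.5 0 0.5" --pt "0.8 0 0.8" --pt "0.8 0 0.8" --pt "0.8 0 0.8" --pt "0.8 0 0.8" --turn '[0, 0, 0.1, 0.2, 0.3]' --gripper '[5, 5, 5, 5, 5]'

```text
clock: 9.25
ee_pos: [0.5162, 0.0322, 0.1472]
orientation: [0.002, 0.31, 0.951, 0.0]
contact_force: [-0.3, 1.0, 10.3]
opening: 0.142
finger_force: 83.8
```

```bash
python3 -c "
from h import *
go(.515,.032,.1468,-13.8); s=ctrl.state(); print(s['moment'])"
```

```text
clk 9.25 at [0.5162 0.0322 0.1472] th 53.86 slide [ 0.8 -0.9  0.3] turn 1.181 tilt [ 0.0033 -0.0001]
[0.06965268 0.04230262 0.10406328]
```

Request:
send_rows --pt "0 0 0.2" --pt "0 0 0.2" --pt "0 0 0.2" --pt "0 0 0.2" --pt "0 0 0.2" --pt "0 0 0.2" --pt "0 0 0.2" --pt "0 0 0.2" --pt "0 0 0.2" --pt "0 0 0.2" --turn '[0.12, 0.24, 0.36, 0.48, 0.6, 0.72, 0.84, 0.96, 1.08, 1.08]' --gripper '[5, 5, 5, 5, 5, 5, 5, 5, 5, 5]'

```text
clock: 10.5
ee_pos: [0.5164, 0.0321, 0.147]
orientation: [0.001, 0.754, 0.656, 0.001]
contact_force: [0.3, 0.2, 11.0]
opening: 0.138
finger_force: 83.8
```

```bash
python3 -c "
from h import *
go(.5162,.0322,.1468,-13.8); s=ctrl.state(); print(s['moment'])"
```

```text
clk 10.5 at [0.5164 0.0321 0.147 ] th -7.95 slide [ 0.1 -0.2  0.2] turn 0.102 tilt [ 0.0037 -0.0002]
[ 0.0535699  -0.03267199 -0.13153752]
```

Request:
send_rows --pt "0 0 0" --pt "0 0 0" --pt "0 0 0" --turn '[0.05, 0.1, 0.1]' --gripper '[5, 5, 5]'

```text
clock: 10.88
ee_pos: [0.5164, 0.0321, 0.147]
orientation: [0.001, 0.786, 0.618, 0.001]
contact_force: [0.2, 0.7, 10.1]
opening: 0.14
finger_force: 83.8
```

```bash
python3 -c "
from h import *
go(.5162,.0322,.1468,-13.8); s=ctrl.state(); print(s['moment'])"
```

```text
clk 10.88 at [0.5164 0.0321 0.147 ] th -13.62 slide [ 0.1 -0.2  0.2] turn 0.003 tilt [ 0.0036 -0.0003]
[-0.00581248 -0.06566099 -0.08198978]
```

Request:
send_rows --pt "0 0 -2" --pt "0 0 -4" --pt "0 0 -6" --pt "0 0 -7.5" --pt "0 0 -7.5" --turn '[0, 0, 0, 0, 0]' --gripper '[5, 5, 5, 5, 5]'

```text
clock: 11.5
ee_pos: [0.5163, 0.032, 0.1528]
orientation: [0.001, 0.786, 0.618, 0.001]
contact_force: [6.2, -0.7, -6.3]
opening: 0.14
finger_force: 81.6
```

It is held down at TCP 0.1528, which puts the flange 6 mm above the rim, so the lugs are in the catches. I ease off and release.

Request:
send_rows --pt "0 0 1.5" --pt "0 0 1.5" --pt "0 0 1.5" --pt "0 0 1.5" --pt "0 0 1.5" --pt "0 0 -20" --pt "0 0 -60" --pt "0 0 -110" --pt "0 0 -110" --turn '[0, 0, 0, 0, 0, 0, 0, 0, 0]' --gripper '[5, 5, 35, 35, 35, 35, 35, 35, 20]'

```text
clock: 12.62
ee_pos: [0.5163, 0.0321, 0.2667]
orientation: [0.002, 0.786, 0.619, 0.002]
contact_force: [-0.6, -0.1, -0.8]
opening: 0.242
finger_force: 0.0
```

```bash
python3 -c "
from h import *
go(.55,-.12,.25,-13.8)"
```

```text
clk 12.62 at [0.5163 0.0321 0.2667] th -13.58 slide [-139.9   68.3   17. ] turn 0.004 tilt [ 0.0059 -0.0006]
```

Request:
send_rows --pt "-60 0 0" --pt "-120 0 0" --pt "-180 0 0" --pt "-240 0 0" --pt "-240 0 0" --turn '[0, 0, 0, 0, 0]' --gripper '[0, 0, 0, 0, 0]'

```text
clock: 13.25
ee_pos: [0.4574, -0.2045, 0.262]
orientation: [-0.001, 0.787, 0.616, -0.001]
contact_force: [0.4, -0.0, 0.3]
opening: 0.002
finger_force: 0.0
```

```bash
python3 - <<'E'
from h import *
c=cap('top'); s=cap('side'); P=cloud(c)
def reg(u0,u1,v0,v1,lo,hi):
    Q=P[v0:v1,u0:u1].reshape(-1,3); return Q[(Q[:,2]>lo)&(Q[:,2]<hi)]
B=reg(240,285,180,222,.158,.18);print('bar',len(B),cv2.minAreaRect((B[:,:2]*1000).astype(np.float32)),np.median(B,0))
F=reg(240,285,180,222,.138,.154);print('flange z',np.median(F[:,2]),len(F))
L=reg(205,232,155,190,.094,.12);print('lever',cv2.minAreaRect((L[:,:2]*1000).astype(np.float32)))
a=cv2.resize(c['color'][...,::-1][150:215,190:290],(400,260),interpolation=cv2.INTER_CUBIC);b=cv2.resize(s['color'][...,::-1][155:220,205:305],(400,260),interpolation=cv2.INTER_CUBIC)
cv2.imwrite('pics/lock.png',np.vstack([a,b])); go(.55,.2,.2,0)
E
```

```text
bar 101 ((514.595947265625, 30.760982513427734), (63.01607131958008, 13.756037712097168), 76.41999053955078) [0.51446781 0.03040927 0.16949996]
flange z 0.14771494744015212 542
lever ((594.311767578125, 171.97756958007812), (21.857532501220703, 99.88582611083984), 82.35800170898438)
clk 13.35 at [ 0.4582 -0.2015  0.2624] th -13.7 slide [411.8  -5.8  62.8] turn -0.239 tilt [-0.0012  0.0011]
```

View pics/lock.png

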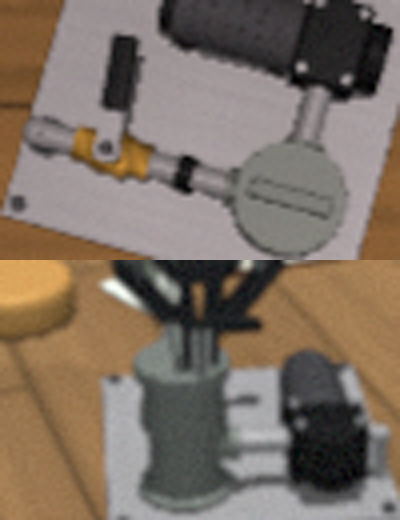

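Top half of the picture: the bar at (290,195) lies in line with the pipe, at 76.4°. Depth gives the flange top at 0.148 and the bar top at 0.170, exactly the locked heights. The lever is still across the pipe. I check how close the motor is to the lever before approaching.

```bash
python3 - <<'E'
from h import *
c=dict(np.load('top.npz'));P=cloud(c)
S=np.array([.5519,.1777])
Q=P[120:215,185:302].reshape(-1,3);Q=Q[Q[:,2]>.08]
for a in(-8,):
    t=np.radians(a);e=np.array([np.cos(t),np.sin(t)]);n=np.array([-e[1],e[0]])
    d=Q[:,:2]+[.0017,.0013]-S; r=d@e; w=d@n
    m=(r>0.03)&(r<.1)&(w<-.015); print('motor',m.sum(),w[m].max() if m.any() else None,Q[m][:,2].max() if m.any() else None)
    L=(abs(w)<.03)&(r>-.02)&(r<.12)&(Q[:,2]>.09); 
    print('lever r',r[L].min(),r[L].max(),'w at sleeve',w[L&(r>.05)].min(),w[L&(r>.05)].max(), 'near', w[L&(r<.05)].min(),w[L&(r<.05)].max())
al=np.radians(-8); print(S+.06*np.array([np.cos(al),np.sin(al)]))
go(*(S+.06*np.array([np.cos(al),np.sin(al)])),.2,82)
E
```

```text
motor 36 -0.13278982832241987 0.08878486392675988
lever r -0.0077540340493866804 0.09428588329088786 w at sleeve -0.009099667344373072 0.012838855426114057 near -0.008852171855394088 0.012616274953067668
[0.61131608 0.16934961]
clk 13.35 at [ 0.4582 -0.2015  0.2624] th -13.7 slide [396.5  61.   62.7] turn -1.67 tilt [-0.0012  0.0011]
```

Request:
send_rows --pt "45 7 0" --pt "90 14 0" --pt "135 21 0" --pt "180 28 0" --pt "225 35 0" --pt "270 42 0" --pt "315 49 0" --pt "360 55 0" --pt "398 61 10" --pt "398 61 40" --pt "398 61 63" --pt "398 61 63" --turn '[-0.17, -0.34, -0.51, -0.68, -0.85, -1.02, -1.19, -1.36, -1.53, -1.67, -1.67, -1.67]' --gripper '[50, 50, 50, 50, 50, 50, 50, 50, 50, 50, 50, 50]' --grip_force 20

```text
clock: 14.85
ee_pos: [0.6098, 0.1731, 0.1984]
orientation: [-0.002, 0.068, 0.998, -0.0]
contact_force: [0.0, -0.4, 0.2]
opening: 0.584
finger_force: 0.0
```

```bash
python3 -c "
from h import *
go(.6115,.1708,.086,82)"
```

```text
clk 14.85 at [0.6098 0.1731 0.1984] th 82.23 slide [ -2.4  -2.  112.4] turn 0.004 tilt [-0.004  -0.0004]
```

Request:
send_rows --pt "-2 -2 30" --pt "-2 -2 60" --pt "-2 -2 90" --pt "-2 -2 112" --pt "-2 -2 112" --pt "-2 -2 112" --pt "-2 -2 112" --pt "-2 -2 112" --pt "-2 -2 112" --turn '[0, 0, 0, 0, 0, 0, 0, 0, 0]' --gripper '[50, 50, 50, 50, 50, 10, 10, 10, 10]'

```text
clock: 15.98
ee_pos: [0.6141, 0.1691, 0.0902]
orientation: [0.002, 0.069, 0.998, 0.0]
contact_force: [0.1, -2.5, 6.6]
opening: 0.254
finger_force: 21.2
```

```bash
python3 - <<'E'
from h import *
S=np.array([.5519,.1777])
from scipy.spatial.transform import Rotation as R
s=ctrl.state();p=s['ee_pos'];w,a,b,g=s['orientation'];M=R.from_quat([a,b,g,w]).as_matrix()
v=p[:2]-S; print(p,s['opening']*85.4,s['finger_force'],s['contact_force'],np.hypot(*v),np.degrees(np.arctan2(v[1],v[0])))
tot=np.radians(76.3)-np.arctan2(v[1],v[0]); print('total',tot)
for f in range(1,12):
    t=tot*f/11; Rz=np.array([[np.cos(t),-np.sin(t)],[np.sin(t),np.cos(t)]])
    d=Rz@v-v; print((M.T@[*d*1000,0]).round(1),round(-t,3))
E
```

```text
[0.61405492 0.16906008 0.09015473] 21.71245606107139 21.212673783302307 [ 0.12967509 -2.54961544  6.62520813] 0.0627525474255056 -7.913753293475351
total 1.4698072704333633
[0.6 8.4 0. ] -0.134
[ 2.2 16.6 -0. ] -0.267
[ 5.  24.5 -0. ] -0.401
[ 8.7 32.  -0. ] -0.534
[13.5 38.9 -0. ] -0.668
[19.1 45.1 -0. ] -0.802
[25.5 50.5 -0.1] -0.935
[32.5 55.  -0.1] -1.069
[40.1 58.6 -0.1] -1.203
[48.1 61.1 -0.1] -1.336
[56.4 62.5 -0.1] -1.47
```

Gripped: opening is 21.7 mm, the sleeve is 22. I swing along the arc.

Request:
send_rows --pt "0.6 8.4 -2" --pt "2.2 16.6 -3" --pt "5 24.5 -3" --pt "8.7 32 -3" --pt "13.5 38.9 -3" --pt "19.1 45.1 -3" --pt "25.5 50.5 -3" --pt "32.5 55 -3" --pt "40.1 58.6 -3" --pt "48.1 61.1 -3" --pt "56.4 62.5 -3" --pt "56.4 62.5 -3" --turn '[-0.134, -0.267, -0.401, -0.534, -0.668, -0.802, -0.935, -1.069, -1.203, -1.336, -1.47, -1.47]' --gripper '[10, 10, 10, 10, 10, 10, 10, 10, 10, 10, 10, 10]'

```text
clock: 17.48
ee_pos: [0.5686, 0.2352, 0.091]
orientation: [-0.0, -0.617, 0.787, -0.004]
contact_force: [14.5, -17.6, -13.3]
opening: 0.253
finger_force: 20.8
```

```bash
python3 -c "
from h import *
go(.5519+.062*.237,.1777+.062*.9716,.09,166.3)
s=ctrl.state();print(s['contact_force'],s['moment'],s['finger_force'],s['opening']*85.4)"
```

```text
clk 17.48 at [0.5686 0.2352 0.091 ] th 166.23 slide [-2.2  2.6  1. ] turn -0.001 tilt [ 0.0045 -0.0069]
[ 14.45404184 -17.58873344 -13.28205128] [-3.47619286 -2.7996883  -0.15376369] 20.78410729765892 21.579065614780422
```

Request:
send_rows --pt "0 0 1" --pt "0 0 1" --pt "0 0 1" --pt "0 0 1" --pt "0 0 -30" --pt "0 0 -80" --pt "0 0 -140" --pt "0 0 -140" --turn '[0, 0, 0, 0, 0, 0, 0, 0]' --gripper '[10, 45, 45, 45, 45, 45, 45, 45]'

```text
clock: 18.48
ee_pos: [0.5673, 0.2397, 0.2366]
orientation: [0.004, -0.618, 0.786, -0.002]
contact_force: [0.9, 1.2, -0.3]
opening: 0.529
finger_force: 0.0
```

Request:
send_rows --pt "50 0 0" --pt "100 0 0" --pt "150 0 0" --pt "200 0 0" --pt "200 0 0" --turn '[0, 0, 0, 0, 0]' --gripper '[45, 45, 45, 45, 45]'

```text
clock: 19.1
ee_pos: [0.5177, 0.0422, 0.2309]
orientation: [-0.0, -0.617, 0.787, 0.0]
contact_force: [-0.1, 0.5, 0.3]
opening: 0.528
finger_force: 0.0
```

```bash
python3 - <<'E'
from h import *
c=cap('top'); P=cloud(c); S=np.array([.5519,.1777])
cv2.imwrite('pics/end.png',cv2.resize(c['color'][...,::-1][140:220,170:300],(780,480),interpolation=cv2.INTER_CUBIC))
def reg(u0,u1,v0,v1,lo,hi):
    Q=P[v0:v1,u0:u1].reshape(-1,3); return Q[(Q[:,2]>lo)&(Q[:,2]<hi)]
B=reg(240,285,180,222,.158,.18);print('bar',cv2.minAreaRect((B[:,:2]*1000).astype(np.float32)),np.median(B,0))
L=reg(175,232,150,215,.094,.12);print('lever',len(L),cv2.minAreaRect((L[:,:2]*1000).astype(np.float32)))
print(ctrl.state()['ee_pos'],ctrl.state()['contact_force'])
E
```

```text
bar ((0.0, 0.0), (0.0, 0.0), 0.0) [nan nan nan]
lever 208 ((562.914794921875, 216.9450225830078), (101.53511810302734, 21.469175338745117), 75.53343963623047)
[0.51812049 0.04349259 0.23097314] [-0.37400459  0.34108926  0.19668052]
  return _methods._mean(a, axis=axis, dtype=dtype,
  ret = um.true_divide(
```

View pics/end.png

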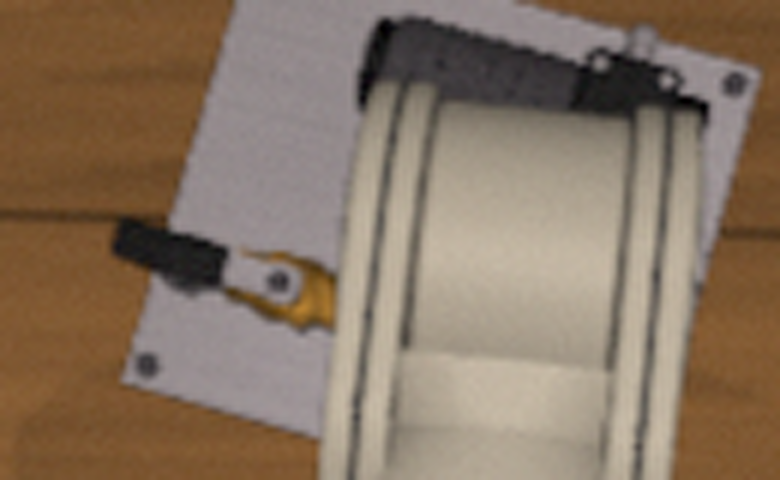

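The lever sleeve, from (115,240) to (225,262), is in line with the pipe at 75.5°, where the pipe is at about 76.3°. I move the arm aside for one last numeric check of the cap.

Request:
send_rows --pt "50 0 -10" --pt "100 0 -10" --pt "150 0 -10" --pt "200 0 -10" --pt "250 0 -10" --pt "250 0 -10" --pt "250 0 -10" --turn '[0, 0, 0, 0, 0, 0, 0]' --gripper '[45, 45, 45, 45, 45, 45, 45]'

```text
clock: 20.02
ee_pos: [0.4599, -0.1976, 0.2409]
orientation: [0.0, -0.618, 0.786, 0.0]
contact_force: [-0.2, 0.3, -0.5]
opening: 0.527
finger_force: 0.0
```

```bash
python3 - <<'E'
from h import *
c=cap('top'); P=cloud(c)
def reg(u0,u1,v0,v1,lo,hi):
    Q=P[v0:v1,u0:u1].reshape(-1,3); return Q[(Q[:,2]>lo)&(Q[:,2]<hi)]
B=reg(240,285,180,222,.158,.18);r=cv2.minAreaRect((B[:,:2]*1000).astype(np.float32));z=np.median(B[:,2]);print('bar',r,z)
L=reg(175,232,150,215,.094,.12);l=cv2.minAreaRect((L[:,:2]*1000).astype(np.float32));print('lever',l)
if abs(r[2]-76.3)<5 and abs(z-.170)<.002 and l[2]>72: print(ctrl.finish_job())
E
```

```text
bar ((514.6189575195312, 30.7122802734375), (63.018184661865234, 13.710920333862305), 76.2903823852539) 0.16957096802507066
lever ((562.890380859375, 216.81387329101562), (101.81132507324219, 21.42464256286621), 75.69561004638672)
the job is handed in; nothing more can be done
None
```

The job is handed in at about 20 s: the last camera check showed the cap locked in line with the inlet pipe and the lever fully open, the arm was clear, and the judge's verdict was not shown.

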